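# Tip the cleaned air caps into their steel case and shut it

## Task

Put the six cleaned spray-gun air caps, which lie in one of the mixing cups, back into the low sheet-steel case whose lid stands ajar: swing the lid up until it stands about upright, pour all six caps from the cup into the case, stand the empty cup upright on the table, and press the lid fully shut over the caps. Leave the paint tin, the pigment pot and the other mixing cup standing where they are.

Things in the scene. Friction and masses are not known exactly. Their poses are not given: they have to be found in the camera images.
- cap_case: low grey sheet-steel case with a hinged lid, 118 (x) x 184 (y) mm, 52 mm high without and 62 mm with the shut lid, fixed, a blank card on its front. Origin: centre of its underside. Its -x is the front (roughly towards the robot), y runs along the hinge. Walls 3 mm thick, 52 mm high; inner space 112 mm (x) by 178 mm (y); inner floor 5 mm above the underside
- case_floor (a point): centre of the case's inner floor
- lid_hinge (a point): middle of the hinge line, at the back (+x) of the case, 52 mm above its underside; the hinge line runs along the case's y
- lid_lip (a point): outer edge of the thumb lip (50 mm wide, 2.4 mm thick, standing out 11 mm) at the middle of the lid's front edge; 133 mm from the hinge line and, with the lid shut, 5 mm lower than it; moves with the lid. The lid is 122 x 192 mm with a 14 mm deep rim, its outer face 9 mm above the hinge line when shut
- cap_case_lid (a joint): angle of the case's lid (rad): 0 shut, 1.57 upright, 1.7 fully back. Its hinge is stiff (0.17 N m), so the lid stays at any angle
- mixing_cup_1: clean white plastic mixing cup that holds the air caps, 82 mm high, outer diameter 56 mm at the foot and 70 mm at the rim (64 mm at half height), collision wall about 5 mm, smooth inside. Origin: centre of its underside, z up through the mouth
- cup_rim (a point): centre of the mouth of that cup, 82 mm above its underside
- paint_tin: round lacquer tin, 68 mm across, 77 mm high, a bystander. Origin: centre of its underside
- pigment_pot: round dark pot, 63 mm across, 70 mm high, a bystander. Origin: centre of its underside
- mixing_cup_0: the other mixing cup, same shape but with ochre residue in its lower part and nothing loose in it, a bystander. Origin: centre of its underside
- air_cap_0: brass spray-gun air cap, 22 mm across, 13 mm high, 15 g: a knurled ring with two small horns on top. Origin: centre of its underside. Starts in the white cup with the five others, in two layers of three, filling its lower 35 mm
- air_cap_1: brass spray-gun air cap, 22 mm across, 13 mm high, 15 g: a knurled ring with two small horns on top. Origin: centre of its underside. Starts in the white cup with the five others, in two layers of three, filling its lower 35 mm
- air_cap_2: brass spray-gun air cap, 22 mm across, 13 mm high, 15 g: a knurled ring with two small horns on top. Origin: centre of its underside. Starts in the white cup with the five others, in two layers of three, filling its lower 35 mm
- air_cap_3: brass spray-gun air cap, 22 mm across, 13 mm high, 15 g: a knurled ring with two small horns on top. Origin: centre of its underside. Starts in the white cup with the five others, in two layers of three, filling its lower 35 mm
- air_cap_4: brass spray-gun air cap, 22 mm across, 13 mm high, 15 g: a knurled ring with two small horns on top. Origin: centre of its underside. Starts in the white cup with the five others, in two layers of three, filling its lower 35 mm
- air_cap_5: brass spray-gun air cap, 22 mm across, 13 mm high, 15 g: a knurled ring with two small horns on top. Origin: centre of its underside. Starts in the white cup with the five others, in two layers of three, filling its lower 35 mm

How it is judged:
On the way, in this order (a step that is already met when the one before it is completed fails the run):
1. the lid is swung up to 1.25 rad or more with the caps not yet poured (value of joint cap_case_lid above 1.25 rad and distance between air_cap_0 and mixing_cup_1 below 0.06 m), for 0.2 s.
2. the cup is tipped by more than 1.2 rad with its mouth over the case (within 150 mm of its middle, seen from above) (angle between mixing_cup_1's own z axis and vertical above 1.2 rad and horizontal distance between cup_rim and case_floor below 0.15 m and value of joint cap_case_lid above 0.9 rad), for 0.1 s.
3. all six caps lie in the case with its lid still up, tipped out of the cup (x of air_cap_0 in the frame of cap_case between -0.058 and 0.058 m and y of air_cap_0 in the frame of cap_case between -0.091 and 0.091 m and z of air_cap_0 in the frame of cap_case between -0.002 and 0.058 m and x of air_cap_1 in the frame of cap_case between -0.058 and 0.058 m and y of air_cap_1 in the frame of cap_case between -0.091 and 0.091 m and z of air_cap_1 in the frame of cap_case between -0.002 and 0.058 m and x of air_cap_2 in the frame of cap_case between -0.058 and 0.058 m and y of air_cap_2 in the frame of cap_case between -0.091 and 0.091 m and z of air_cap_2 in the frame of cap_case between -0.002 and 0.058 m and x of air_cap_3 in the frame of cap_case between -0.058 and 0.058 m and y of air_cap_3 in the frame of cap_case between -0.091 and 0.091 m and z of air_cap_3 in the frame of cap_case between -0.002 and 0.058 m and x of air_cap_4 in the frame of cap_case between -0.058 and 0.058 m and y of air_cap_4 in the frame of cap_case between -0.091 and 0.091 m and z of air_cap_4 in the frame of cap_case between -0.002 and 0.058 m and x of air_cap_5 in the frame of cap_case between -0.058 and 0.058 m and y of air_cap_5 in the frame of cap_case between -0.091 and 0.091 m and z of air_cap_5 in the frame of cap_case between -0.002 and 0.058 m and value of joint cap_case_lid above 0.9 rad), for 0.3 s.
At the end, for the whole second after the job is handed in: all six caps lie inside the case, the lid is shut to within 0.06 rad, and the cup stands at rest on the table top, upright to within 0.1 rad, its foot within 8 mm of the table's height (x of air_cap_0 in the frame of cap_case between -0.058 and 0.058 m and y of air_cap_0 in the frame of cap_case between -0.091 and 0.091 m and z of air_cap_0 in the frame of cap_case between -0.002 and 0.058 m and x of air_cap_1 in the frame of cap_case between -0.058 and 0.058 m and y of air_cap_1 in the frame of cap_case between -0.091 and 0.091 m and z of air_cap_1 in the frame of cap_case between -0.002 and 0.058 m and x of air_cap_2 in the frame of cap_case between -0.058 and 0.058 m and y of air_cap_2 in the frame of cap_case between -0.091 and 0.091 m and z of air_cap_2 in the frame of cap_case between -0.002 and 0.058 m and x of air_cap_3 in the frame of cap_case between -0.058 and 0.058 m and y of air_cap_3 in the frame of cap_case between -0.091 and 0.091 m and z of air_cap_3 in the frame of cap_case between -0.002 and 0.058 m and x of air_cap_4 in the frame of cap_case between -0.058 and 0.058 m and y of air_cap_4 in the frame of cap_case between -0.091 and 0.091 m and z of air_cap_4 in the frame of cap_case between -0.002 and 0.058 m and x of air_cap_5 in the frame of cap_case between -0.058 and 0.058 m and y of air_cap_5 in the frame of cap_case between -0.091 and 0.091 m and z of air_cap_5 in the frame of cap_case between -0.002 and 0.058 m and value of joint cap_case_lid below 0.06 rad and angle between mixing_cup_1's own z axis and vertical below 0.1 rad and height (world z) of mixing_cup_1 between -0.008 and 0.008 m and linear speed of mixing_cup_1 below 0.02 m/s); the robot touches nothing.
It fails at once if the paint tin is shifted by more than 30 mm or tipped by more than 0.3 rad (distance of paint_tin from where it was at the start of the episode above 0.03 m or angle between paint_tin's own z axis and vertical above 0.3 rad).
It fails at once if the pigment pot is shifted by more than 30 mm or tipped by more than 0.3 rad (distance of pigment_pot from where it was at the start of the episode above 0.03 m or angle between pigment_pot's own z axis and vertical above 0.3 rad).
It fails at once if the other mixing cup is shifted by more than 30 mm or tipped by more than 0.3 rad (distance of mixing_cup_0 from where it was at the start of the episode above 0.03 m or angle between mixing_cup_0's own z axis and vertical above 0.3 rad).
It also fails if it takes over 72 s, if anything falls off the work surface, if the arm or the gripper's body presses on something with over 40 N, if the wrist force passes 120 N, or if a joint passes its speed limit or range.

## Robot

A 6-joint arm with a two-finger parallel gripper is mounted at the origin on a cart in front of the work surface, level with it; the furniture and walls round the work are solid. World frame = base frame: x ahead of the robot, y to its left, z up, the work surface at z = 0. Lengths are in m, angles in rad, forces in N, time in s.
With the tool pointing down it reaches from about 0.425 to 0.95 m from the base axis. Payload 3.5 kg.
Tool frame: the origin (TCP) lies on the centre line of the jaws, within the pads' length; the fingertips stand 19 mm ahead of it and the grasp point (between the pads) is the TCP; z points along the fingers, y is the line along which they close (so a half turn about z gives the same grasp; the last joint's range is limited). The gripper opens to 85 mm and grips with 20 to 120 N. Pads are 22 mm wide; open, the fingers measure 114 mm over their backs; the gripper's body (76 mm by 85 mm) begins 54 mm behind the grasp point. The pads swing forward as they close: fully open they stand 13 mm farther back than shut.
Start: joints at [-1.412, 0.286, 1.577, -0, 1.279, -0.15], TCP at [0.205, -0.643, 0.25] pointing down, gripper open.
Joint ranges: [-2.77, 2.77], [-0.9, 2.22], [0.21, 2.48], [-1.53, 4.67], [0.24, 2.81], [-2.84, 2.84]. Speed limits (rad/s): [2.79, 2.79, 3.14, 3.14, 3.14, 3.14].

## Interface

Orientations are given as a unit quaternion [x, y, z, w].
In Python, from plant import ctrl, imaging gives the robot as it stands. The module is installed in compiled form; this text tells all that it offers.
- The arm moves only by the shell command python3 -m handwheel 'ROWS' [OPENING] [FORCE]. ROWS is JSON, one flat list of numbers, 6 for each row, row after row: the shift along the world's x, y, z in units of 150 mm (1.0 is 150 mm), then the turn, a rotation vector about the world's x, y, z in units of 90 degrees (1.0 is 90 degrees). In form: [tx, ty, tz, rx, ry, rz, tx, ty, tz, rx, ry, rz, ...]. A call has 1 to 5 rows; each row shifts and turns the commanded pose from where the row before left it; what a row does not reach is not made up. A row lasts 1/12 s, in which the tool goes at most 41.7 mm and 7.16 degrees, less where a joint would pass 70% of its speed; a pose out of reach is approached as far as the arm can. A call with a number of a shift or a turn outside -1 to 1 is refused whole. A call with a gripper value outside its range is refused whole. OPENING is the opening, from 0 (shut) to 1 (fully open), set as the call begins (- or left out, the last holds). The fingers move at their own pace and stop on an object; FORCE is the grip in N (left out, the last holds). Time passes only in rows, so rows that do not move let the fingers close. It gives the time, the measured TCP pose, the force, the opening and the grip force at its end, in the units of the state.
- ctrl.get_state(): the state, without advancing time (a new reading comes with each control period).
- imaging.read_camera(name): name is "scene" or "top" or "wrist"; returns (picture, depth): 480x640x3 uint8, blue, green, red; 480x640 float32, m along the optical axis (not along the pixel's ray), 0 where there is no reading.
- imaging.get_calibration(name): a dict with "fovy" (degrees; the focal length in pixels is half the picture's height over the tangent of half this angle, whatever the lens; pixels are square), "cx", "cy" (the principal point, pixels), "R" (3x3) and "t" (3): a world point X has camera coordinates R X + t. Camera axes: x right, y down, z forward; pixel columns grow to the right and rows downward; lengths in m; the calibration is good to about 2 mm. A picture is of the moment at which its call begins: read the wrist's pose just before it. get_calibration takes no time and is no camera call; for the wrist camera it gives the pose at the moment of the call.
- ctrl.sign_off(): hands the job in; it is judged then, once.
The state is a dict: "time": time; "qpos": joint angles; "dq": joint speeds; "joint_efforts": joint torques, N m; "eef_pos": TCP position; "tcp_rot": TCP orientation; "contact_force": force on the tool from outside, world axes, zero at the start; "wrist_torque": the same for the moment, N m; "opening": opening from 0.0 (shut) to 1.0 (fully open); "finger_force": force on a finger pad.
Only numpy, scipy, OpenCV 4.12 (cv2) and the standard library are available. Lean on these libraries where they do the work, as an engineer would, in place of code of your own. Each camera call takes 0.05 s, during which the arm holds its last target. There are 200 camera calls.

## Working session

There is one attempt and no reset: what is moved stays moved. The work goes in short steps, Python scripts to look and compute and a shell command to move; the robot and the scene stay as the last step left them, time stands still between calls to the robot, and variables do not carry over. Pictures are saved under pics/ and viewed, at most 10 in all, crops included, and the job is handed in when it is done.

```bash
mkdir -p pics; cat > h.py <<'E'
import numpy as np, cv2
from plant import ctrl, imaging
def cal(n):
    c=imaging.get_calibration(n); f=240/np.tan(np.radians(c['fovy'])/2)
    return f,c['cx'],c['cy'],np.array(c['R']),np.array(c['t'])
def pts(n,d):
    f,cx,cy,R,t=cal(n); v,u=np.mgrid[:480,:640]
    P=np.stack([(u-cx)/f*d,(v-cy)/f*d,d],-1)
    return (P-t)@R
def ray(n,u,v,z):
    f,cx,cy,R,t=cal(n); o=-R.T@t; r=R.T@np.array([(u-cx)/f,(v-cy)/f,1]); return o+r*(z-o[2])/r[2]
def proj(n,X):
    f,cx,cy,R,t=cal(n); p=R@np.array(X)+t; return cx+f*p[0]/p[2],cy+f*p[1]/p[2]
E
python3 - <<'E'
from h import *
for n in ("scene","top"):
    im,d=imaging.read_camera(n); cv2.imwrite(f'pics/{n}0.png',im); np.save(f'{n}0.npy',d)
    f,cx,cy,R,t=cal(n); print(n,f,cx,cy,-R.T@t,R.round(2).tolist(),(d>0).mean())
print(ctrl.get_state())
E
```

```text
scene 521.1738765422211 312.65487932300545 234.09711429905002 [1.11959019 0.54905231 1.10735119] [[-0.59, 0.81, 0.01], [0.64, 0.48, -0.6], [-0.49, -0.35, -0.8]] 0.9958984375
top 512.1290539739946 323.2808568696563 251.14395400485682 [0.44876836 0.10935836 1.20839054] [[0.02, -1.0, -0.0], [-1.0, -0.02, -0.07], [0.07, 0.0, -1.0]] 0.9959700520833333
{'time': 0.1, 'qpos': array([-1.41200369e+00,  2.87105010e-01,  1.57802736e+00,  9.74640304e-06,
        1.27859687e+00, -1.50024689e-01]), 'dq': array([-0.00101914, -0.00167209, -0.00258124, -0.00171335, -0.00033814,
        0.00023293]), 'joint_efforts': array([ 6.25141984e-04, -4.07295692e+01, -2.93700439e+01, -1.38478304e-04,
        3.43169588e-03, -4.68682629e-06]), 'eef_pos': array([ 0.2050805 , -0.64251372,  0.24906858]), 'tcp_rot': array([ 9.88102302e-01,  1.53794344e-01, -1.82550766e-08, -1.06830174e-03]), 'contact_force': array([-0.04044834, -0.49871481, -0.86014597]), 'wrist_torque': array([ 0.01319337, -0.0216018 , -0.00477628]), 'finger_force': 0.0, 'opening': 0.9963078493109355}
```

View pics/scene0.png

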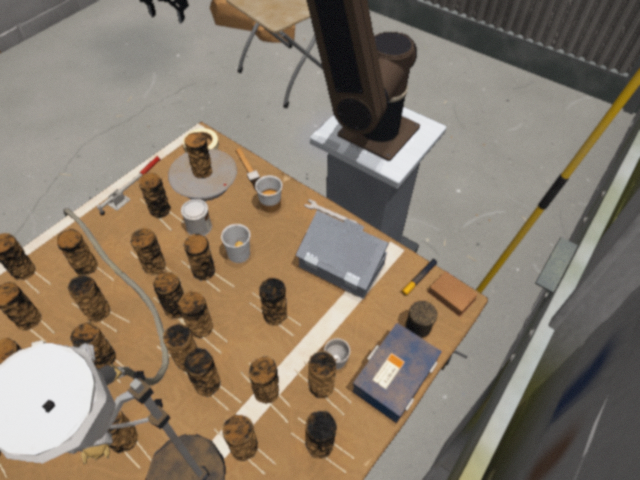

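View pics/top0.png

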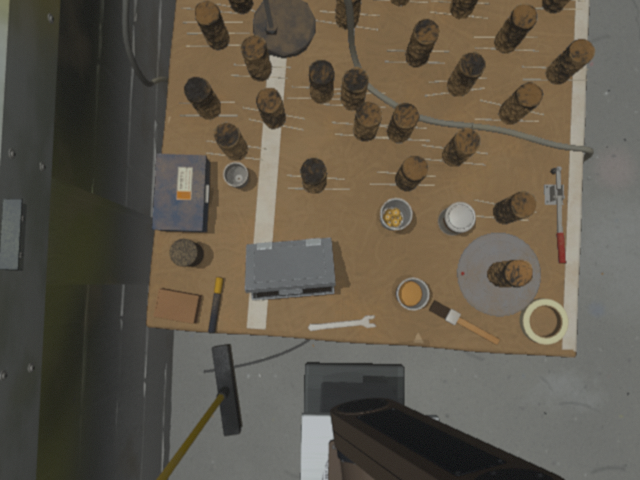

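The top view shows the case at about (290,268) with its front edge at row ~295, the white cup with brass caps at (396,215), the ochre cup at (412,293), the paint tin at (460,218) and a dark pot at (185,252). Brown upright rolls stand farther back.

```bash
python3 - <<'E'
from h import *
im=cv2.imread('pics/top0.png'); d=np.load('top0.npy'); P=pts('top',d)
def reg(n,u0,u1,v0,v1,zmin,zmax=.4):
    Q=P[v0:v1,u0:u1].reshape(-1,3); Q=Q[(Q[:,2]>zmin)&(Q[:,2]<zmax)]
    print(n,len(Q),'lo',np.percentile(Q,1,axis=0).round(3),'hi',np.percentile(Q,99,axis=0).round(3),'med',np.median(Q,axis=0).round(3))
reg('table',330,380,270,290,-.1)
reg('capcup',372,420,190,240,.07); reg('ochre',390,436,268,318,.07); reg('tin',440,482,196,242,.06)
reg('pot',165,206,232,272,.03); reg('case',240,340,230,305,.035)
reg('smallcup',220,252,155,190,.02);reg('roll314,175',295,330,150,195,.02);reg('roll410,172',392,430,150,192,.02);reg('bluecase',150,215,150,232,.02)
reg('disc roll',490,535,255,292,.02);reg('wrench',308,376,312,334,.004)
# circle fits of rims
for n,(u0,u1,v0,v1),z in (('capcup',(372,420,190,240),.072),('ochre',(390,436,268,318),.072),('tin',(440,482,196,242),.07)):
    Q=P[v0:v1,u0:u1].reshape(-1,3); Q=Q[Q[:,2]>z]; c,r=cv2.minEnclosingCircle(Q[:,:2].astype(np.float32)); print(n,np.round(c,4),round(r,4))
Q=P[230:305,240:340].reshape(-1,3); Q=Q[Q[:,2]>.05]
b=cv2.minAreaRect(Q[:,:2].astype(np.float32)*1000); print(b)
# lid plane
A=np.c_[Q[:,:2],np.ones(len(Q))]; w=np.ones(len(Q),bool)
for _ in range(5):
    s=np.linalg.lstsq(A[w],Q[w,2],rcond=None)[0]; w=abs(A@s-Q[:,2])<.004
print('plane',s,w.mean(),'tilt',np.arctan(np.hypot(*s[:2])),'yaw dir',np.degrees(np.arctan2(s[1],s[0])))
b=cv2.minAreaRect(Q[w,:2].astype(np.float32)*1000); print(b,cv2.boxPoints(b).round())
B=cv2.resize(im[225:335,225:425],None,fx=4,fy=4,interpolation=cv2.INTER_CUBIC); cv2.imwrite('pics/c1.png',B[:, :800])
E
```

```text
table 999 lo [ 0.442 -0.017 -0.005] hi [0.488 0.099 0.123] med [0.464 0.041 0.001]
capcup 174 lo [ 0.577 -0.078  0.07 ] hi [ 0.644 -0.011  0.085] med [ 0.619 -0.055  0.08 ]
ochre 181 lo [ 0.401 -0.116  0.07 ] hi [ 0.469 -0.048  0.086] med [ 0.435 -0.097  0.08 ]
tin 747 lo [ 0.575 -0.219  0.063] hi [ 0.638 -0.156  0.082] med [ 0.606 -0.188  0.076]
pot 700 lo [0.488 0.397 0.033] hi [0.547 0.456 0.075] med [0.517 0.424 0.069]
case 4578 lo [0.421 0.093 0.051] hi [0.551 0.282 0.126] med [0.488 0.188 0.097]
smallcup 367 lo [0.673 0.292 0.02 ] hi [0.747 0.346 0.059] med [0.715 0.325 0.04 ]
roll314,175 761 lo [0.666 0.112 0.024] hi [0.721 0.166 0.129] med [0.686 0.138 0.123]
roll410,172 831 lo [ 0.675 -0.105  0.022] hi [ 0.729 -0.05   0.128] med [ 0.697 -0.074  0.122]
bluecase 4078 lo [0.57  0.386 0.026] hi [0.741 0.502 0.062] med [0.654 0.442 0.057]
disc roll 1662 lo [ 0.444 -0.362  0.045] hi [ 0.526 -0.254  0.172] med [ 0.482 -0.28   0.117]
wrench 260 lo [ 0.34  -0.004  0.004] hi [0.389 0.146 0.009] med [0.361 0.069 0.005]
capcup [0.5432 0.0211] 0.1293
ochre [ 0.4374 -0.0034] 0.1134
tin [ 0.5337 -0.0553] 0.1853
((485.9903869628906, 188.0474395751953), (127.31459045410156, 192.259521484375), 5.499891757965088)
plane [-0.65125621 -0.07015079  0.43073034] 0.8280671170189584 tilt 0.5798985800296593 yaw dir -173.85202566609172
((496.62091064453125, 188.9522705078125), (106.26206970214844, 191.8588409423828), 5.685909271240234) [[434. 279.]
 [453.  88.]
 [559.  99.]
 [540. 290.]]
```

View pics/c1.png

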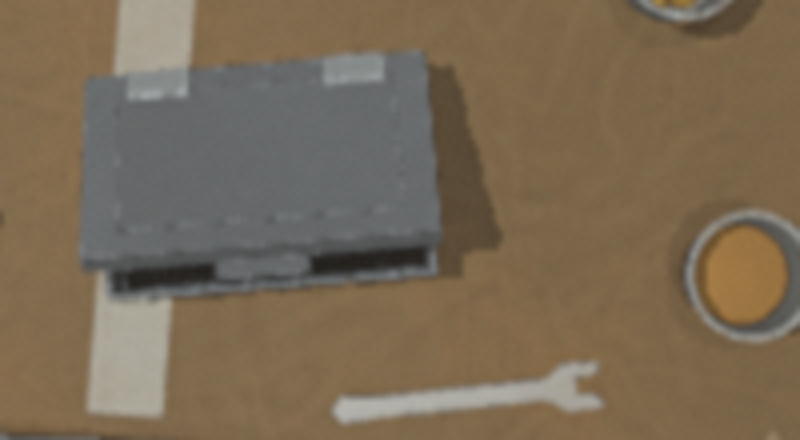

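The crop shows the lid ajar with the lip at crop (265,265), and an open gap along the front. The lid angle measures 0.58 rad and the case yaw about 5.8°. The hinge lies near (0.545, 0.194) and the lip near (0.431, 0.183, 0.121). I'm moving closed fingers to a spot in front of the lip.

```bash
python3 -m handwheel '[0.167,0.2,0,0,0,-0.0667,0.167,0.2,0,0,0,-0.0667,0.167,0.2,0,0,0,0,0.167,0.2,0,0,0,0,0.167,0.2,0,0,0,0]' 0 40
python3 -m handwheel '[0.167,0.2,0,0,0,0,0.167,0.2,0,0,0,0,0.167,0.2,0,0,0,0,0.167,0.2,0,0,0,0,0.167,0.2,0,0,0,0]'
python3 -m handwheel '[0,0.23,0,0,0,0,0,0.23,0,0,0,0,0,0.23,0,0,0,0,0,0.23,0,0,0,0,0,0.23,0,0,0,0]'
python3 -m handwheel '[0,0.23,0,0,0,0,0,0.23,0,0,0,0,0,0.23,0,0,0,0,0,0.23,0,0,0,0,0,0.23,0,0,0,0]'
python3 - <<'E'
from h import *
s=ctrl.get_state(); print(s['eef_pos'],s['tcp_rot'],s['qpos'])
for u,v in((253,299.5),(334.2,293)): print(ray('top',u,v,.052))
E
```

```text
time: 0.52
eef_pos: [0.3311, -0.4913, 0.2496]
tcp_rot: [0.999, 0.049, -0.0, -0.001]
contact_force: [0.3, -1.1, 1.2]
opening: 0.298
finger_force: 0.0
time: 0.93
eef_pos: [0.4564, -0.3412, 0.2499]
tcp_rot: [0.999, 0.049, -0.0, -0.0]
contact_force: [1.0, -0.3, -0.8]
opening: 0.003
finger_force: 0.0
time: 1.35
eef_pos: [0.4551, -0.1687, 0.2497]
tcp_rot: [0.999, 0.049, -0.0, -0.0]
contact_force: [-0.5, -0.4, 0.0]
opening: -0.001
finger_force: 0.0
time: 1.77
eef_pos: [0.455, 0.0036, 0.25]
tcp_rot: [0.999, 0.049, -0.0, -0.0]
contact_force: [0.7, -0.0, 0.6]
opening: 0.0
finger_force: 0.0
[0.45501035 0.00363723 0.2499795 ] [ 9.98775387e-01  4.94742179e-02 -1.53102148e-04 -6.66973716e-05] [-2.15636423e-01 -2.17913365e-01  2.09551948e+00  5.08676296e-05
  1.26431700e+00  1.25615570e+00]
[0.41529901 0.27124913 0.052     ]
[0.43295524 0.08881559 0.052     ]
```

```bash
python3 -m handwheel '[-0.075,0.238,0,0,0,0,-0.075,0.238,0,0,0,0,-0.075,0.238,0,0,0,0,-0.075,0.238,0,0,0,0,-0.075,0.238,0,0,0,0]'
python3 -m handwheel '[0,0,-0.19,0,0,0,0,0,-0.19,0,0,0,0,0,-0.19,0,0,0,0,0,-0.19,0,0,0,0,0,-0.19,0,0,0]'
```

```text
time: 2.18
eef_pos: [0.3982, 0.182, 0.25]
tcp_rot: [0.999, 0.05, -0.0, 0.0]
contact_force: [1.2, -0.3, 0.2]
opening: 0.003
finger_force: 0.0
time: 2.6
eef_pos: [0.3989, 0.1806, 0.1064]
tcp_rot: [0.999, 0.05, 0.0, 0.0]
contact_force: [0.7, -1.5, -0.1]
opening: 0.0
finger_force: 0.0
```

```bash
python3 -m handwheel '[0.065,0.007,0,0,0,0,0.065,0.007,0,0,0,0,0.06,0.006,0.08,0,0,0,0.06,0.006,0.08,0,0,0,0.068,0.007,0.058,0,0,0]'
python3 -m handwheel '[0.068,0.007,0.058,0,0,0,0.077,0.008,0.043,0,0,0,0.077,0.008,0.043,0,0,0,0.085,0.008,0.027,0,0,0,0.085,0.008,0.027,0,0,0]'
python3 -m handwheel '[0.066,0.007,0.01,0,0,0,0.066,0.007,0.01,0,0,0,0,0,0,0,0,0,0,0,0,0,0,0]'
python3 - <<'E'
from h import *
im,d=imaging.read_camera('scene'); B=cv2.resize(im[150:350,200:480],None,fx=2.8,fy=2.8); cv2.imwrite('pics/s1.png',B)
P=pts('scene',d)
# candidate lid points
m=(P[...,0]>.42)&(P[...,0]<.62)&(P[...,1]>.215)&(P[...,1]<.28)&(P[...,2]>.08)&(P[...,2]<.2)
Q=P[m]; print(len(Q),np.percentile(Q,[2,50,98],axis=0).round(3))
if len(Q)>20:
    s=np.polyfit(Q[:,2],Q[:,0]-.1*(Q[:,1]-.19),1); print(s, 'th',np.pi/2+np.arctan(s[0]))
E
```

```text
time: 3.02
eef_pos: [0.4489, 0.1855, 0.1434]
tcp_rot: [0.999, 0.05, 0.001, 0.0]
contact_force: [-3.2, -0.7, 0.8]
opening: -0.0
finger_force: 1.4
time: 3.43
eef_pos: [0.5083, 0.1915, 0.1735]
tcp_rot: [0.999, 0.049, 0.002, -0.0]
contact_force: [-1.9, -0.3, -1.1]
opening: 0.002
finger_force: 0.8
time: 3.77
eef_pos: [0.5268, 0.1934, 0.174]
tcp_rot: [0.999, 0.049, 0.001, -0.0]
contact_force: [-0.3, 0.2, -0.3]
opening: 0.0
finger_force: 0.0
768 [[0.537 0.216 0.083]
 [0.549 0.248 0.142]
 [0.554 0.279 0.175]]
[-0.04803746  0.54921701] th 1.52279576394747
```

View pics/s1.png

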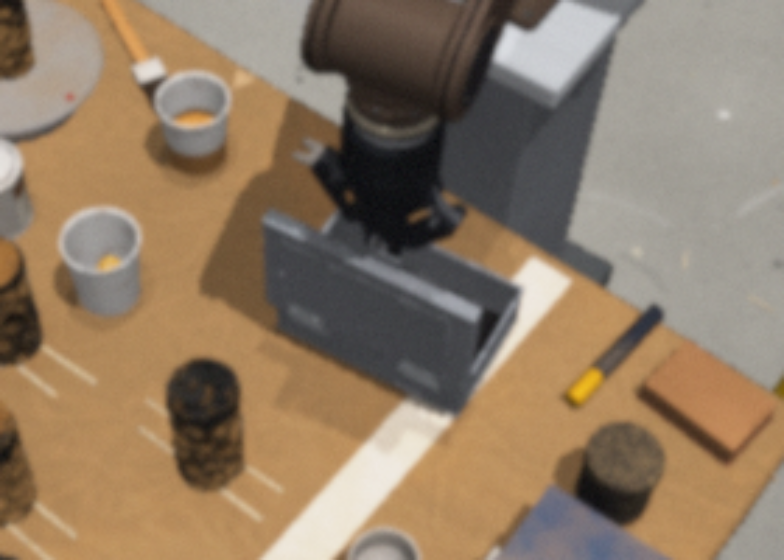

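Lid is up at about 1.52 rad, at (370,300) in the crop, and nothing else has moved. I'm backing off and taking the tilted grasp pose near the cup, coming in between the tin and the ochre cup.

```bash
python3 -m handwheel '[-0.25,-0.03,0,0,0,0,-0.25,-0.03,0.1,0,0,0,0,-0.1,0.24,0,0,0,0,-0.1,0.24,0,0,0,0,-0.1,0.24,0,0,0]' 1
python3 -m handwheel '[0.05,-0.24,0,0,0,0.073,0.05,-0.24,0,0,0,0.073,0.05,-0.24,0,0,0,0.073,0.05,-0.24,0,0,0,0.073,0.05,-0.24,0,0,0,0.073]'
python3 -m handwheel '[0.05,-0.24,0,0,0,0.073,0.05,-0.24,0,0,0,0,0.05,-0.24,0,0,0,0,0,0,0,0.05,-0.05,0,0,0,0,0.05,-0.05,0]'
python3 -m handwheel '[0,0,0,0.05,-0.05,0,0,0,0,0.05,-0.05,0,0,0,0,0.05,-0.05,0,0,0,0,0.05,-0.05,0,0,0,0,0.05,-0.05,0]'
python3 -c "
from h import *
from scipy.spatial.transform import Rotation as R
s=ctrl.get_state();print(s['qpos'].round(3));print(R.from_quat(s['tcp_rot']).as_matrix().round(3))"
```

```text
time: 4.23
eef_pos: [0.4485, 0.1391, 0.2961]
tcp_rot: [0.999, 0.05, -0.001, 0.0]
contact_force: [1.4, -0.4, 0.1]
opening: 0.708
finger_force: 0.0
time: 4.65
eef_pos: [0.4867, -0.0356, 0.2963]
tcp_rot: [0.946, 0.323, 0.0, 0.0]
contact_force: [0.7, 1.2, 0.7]
opening: 1.001
finger_force: 0.0
time: 5.07
eef_pos: [0.5102, -0.1435, 0.2962]
tcp_rot: [0.922, 0.371, 0.104, -0.044]
contact_force: [-0.8, 0.6, 0.4]
opening: 1.003
finger_force: 0.0
time: 5.48
eef_pos: [0.5094, -0.1424, 0.2969]
tcp_rot: [0.857, 0.346, 0.352, -0.148]
contact_force: [-0.2, 0.9, -0.9]
opening: 0.997
finger_force: 0.0
[-0.794 -0.16   2.084  0.814  1.326 -0.243]
[[ 0.513  0.697  0.5  ]
 [ 0.489 -0.717  0.497]
 [ 0.705 -0.01  -0.709]]
```

```bash
python3 -m handwheel '[0.04,0.035,-0.24,0.05,-0.05,0,0.04,0.035,-0.24,0.05,-0.05,0,0.04,0.035,-0.24,0,0,0,0.04,0.035,-0.24,0,0,0,0.04,0.035,-0.24,0,0,0]'
python3 -m handwheel '[0,0,0,0,0,0]'
python3 - <<'E'
from h import *
from scipy.spatial.transform import Rotation as R
s=ctrl.get_state();print(s['eef_pos'],s['qpos'].round(3));M=R.from_quat(s['tcp_rot']).as_matrix();print(M.round(3))
g=np.array([.6105,-.0445,.055])
D=g-s['eef_pos']; print('delta units',D/.15,'tool',M.T@D)
im,d=imaging.read_camera('wrist'); cv2.imwrite('pics/w1.png',im)
print(proj('wrist',[.6105,-.0445,.082]))
E
```

```text
time: 5.9
eef_pos: [0.5391, -0.1157, 0.1144]
tcp_rot: [0.814, 0.328, 0.441, -0.187]
contact_force: [0.4, -1.2, 0.6]
opening: 1.0
finger_force: 0.0
time: 5.98
eef_pos: [0.5358, -0.112, 0.1078]
tcp_rot: [0.816, 0.326, 0.437, -0.194]
contact_force: [-1.0, 1.5, -0.6]
opening: 1.001
finger_force: 0.0
[ 0.53575761 -0.1120317   0.10783154] [-0.774  0.216  2.195  1.163  1.155 -0.716]
[[ 0.406  0.701  0.587]
 [ 0.362 -0.713  0.601]
 [ 0.839 -0.031 -0.543]]
delta units [ 0.49828257  0.45021132 -0.35221024] tool [0.01045393 0.00590884 0.11311024]
(np.float64(325.85520068364394), np.float64(205.13434009667344))
```

View pics/w1.png

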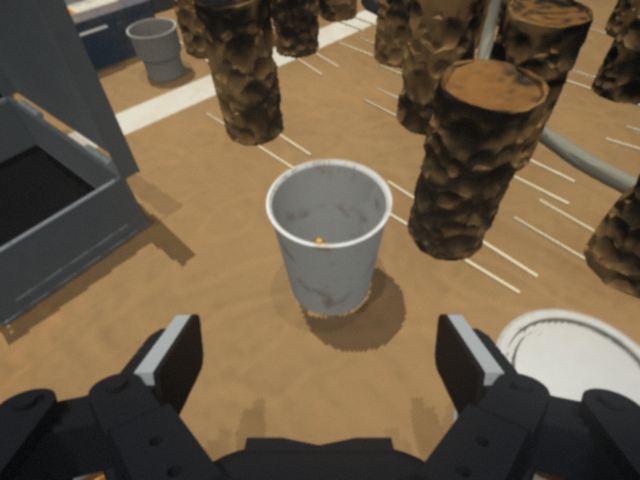

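The rim centre is at (329,204), within 3 px of the prediction, so the cup position is confirmed. The tin at lower right stays clear. Moving in to grasp.

```bash
python3 -m handwheel '[0.1,0.09,-0.07,0,0,0,0.1,0.09,-0.07,0,0,0,0.1,0.09,-0.07,0,0,0,0.1,0.09,-0.07,0,0,0,0.1,0.09,-0.07,0,0,0]'
python3 -m handwheel '[0,0,0,0,0,0,0,0,0,0,0,0]' 0 40
python3 -m handwheel '[0,0,0,0,0,0,0,0,0,0,0,0,0,0,0,0,0,0,0,0,0,0,0,0]'
python3 -m handwheel '[0,0,0,0,0,0,0,0,0,0,0,0]'
```

```text
time: 6.45
eef_pos: [0.6171, -0.0492, 0.0675]
tcp_rot: [0.813, 0.329, 0.443, -0.185]
contact_force: [-0.6, 0.4, -0.7]
opening: 0.997
finger_force: 0.0
time: 6.62
eef_pos: [0.6158, -0.0482, 0.0668]
tcp_rot: [0.813, 0.33, 0.443, -0.187]
contact_force: [-0.5, 0.8, 0.7]
opening: 0.79
finger_force: 44.2
time: 6.95
eef_pos: [0.6155, -0.0493, 0.0666]
tcp_rot: [0.813, 0.329, 0.443, -0.187]
contact_force: [-0.9, 1.7, 6.6]
opening: 0.791
finger_force: 44.2
time: 7.12
eef_pos: [0.6155, -0.0492, 0.0666]
tcp_rot: [0.813, 0.329, 0.443, -0.188]
contact_force: [-2.2, 2.1, 7.0]
opening: 0.786
finger_force: 44.2
```

Grasped: opening 0.79 is about 67 mm. I'll lift while fitting a small kinematic model, to check that the pour pose is reachable.

```bash
python3 -m handwheel '[0,0,0.1,0,0,0,0,0,0.2,0,0,0,0,0,0.25,0,0,0,0,0,0.25,0,0,0,0,0,0.2,0,0,0]'
cat > ik.py <<'E'
from h import *
from scipy.spatial.transform import Rotation as R
from scipy.optimize import least_squares
s=ctrl.get_state()
S=[([-1.41200369,.28710501,1.57802736,0,1.27859687,-.15002469],[.2050805,-.64251372,.24906858],[.988102302,.153794344,0,-.00106830174]),
([-.215636423,-.217913365,2.09551948,0,1.264317,1.2561557],[.45501035,.00363723,.2499795],[.998775,.0494742,-.00015,-.00007]),
(s['qpos'],s['eef_pos'],s['tcp_rot'])]
def fkR(q,k): return R.from_euler('ZYZYZ',[q[0],q[1]+q[2],q[3],q[4],q[5]+k])
def wr(q,g): L1,L2,e,h,_=g; a=q[1]+q[2]; return R.from_euler('z',q[0]).apply([L1*np.sin(q[1])+L2*np.sin(a),e,h+L1*np.cos(q[1])+L2*np.cos(a)])
def fkp(q,g,k): return wr(q,g)+g[4]*fkR(q,k).as_matrix()[:,2]
k=min((np.pi/2,-np.pi/2),key=lambda k:(fkR(S[0][0],k).inv()*R.from_quat(S[0][2])).magnitude())
f=least_squares(lambda g:np.concatenate([fkp(q,g,k)-p for q,p,_ in S]),[.5,.5,.1,.3,.2]); g=f.x
lo=np.array([-2.77,-.9,.21,-1.53,.24,-2.84]);hi=np.array([2.77,2.22,2.48,4.67,2.81,2.84])
def ik(p,M,q0):
    r=least_squares(lambda q:np.r_[(fkp(q,g,k)-p)*10,(fkR(q,k).inv()*M).as_rotvec()],np.clip(q0,lo+.01,hi-.01),bounds=(lo,hi)); return r.x,r.cost
E
python3 - <<'E'
from ik import *
print('fit',g.round(4),k,abs(f.fun).max(),[round((fkR(q,k).inv()*R.from_quat(Q)).magnitude(),4) for q,p,Q in S], s['eef_pos'],s['qpos'].round(3))
R0=R.from_quat(s['tcp_rot']); c=R0.inv().apply([0,0,1]);
for psi in (45,60,75,90,105):
  for el in (0,-15):
    for b in (130,160,-130,-160):
      h=np.array([np.cos(np.radians(psi)),np.sin(np.radians(psi)),0]); e=np.radians(el); t=np.cos(e)*h+np.array([0,0,np.sin(e)])
      side=np.cross(t,[0,0,1]);side/=np.linalg.norm(side);up=np.cross(side,t); B=np.radians(b)
      X=np.sin(B)*side+np.cos(B)*up; M=R.from_matrix(np.c_[X,np.cross(t,X),t])
      q,cost=ik(np.array([.462,.2,.145]),M,s['qpos']+[.5,0,0,.2,0,.5 if b>0 else -.5])
      cw=M.apply(c)
      if cost<1e-6: print(psi,el,b,q.round(2),'c',cw.round(2),'tilt',round(np.degrees(np.arccos(cw[2]))),'rv/90deg',((M*R0.inv()).as_rotvec()/(np.pi/2)).round(3))
      else: print(psi,el,b,'no',round(cost,4))
E
```

```text
time: 7.53
eef_pos: [0.6145, -0.05, 0.2163]
tcp_rot: [0.814, 0.328, 0.441, -0.185]
contact_force: [0.7, -0.9, 0.1]
opening: 0.788
finger_force: 45.0Traceback (most recent call last):
  File "<stdin>", line 1, in <module>
  File "ik.py", line 11, in <module>
    k=min((np.pi/2,-np.pi/2),key=lambda k:(fkR(S[0][0],k).inv()*R.from_quat(S[0][2])).magnitude())
  File "ik.py", line 11, in <lambda>
    k=min((np.pi/2,-np.pi/2),key=lambda k:(fkR(S[0][0],k).inv()*R.from_quat(S[0][2])).magnitude())
                                           ~~~^^^^^^^^^^^
  File "ik.py", line 8, in fkR
    def fkR(q,k): return R.from_euler('ZYZYZ',[q[0],q[1]+q[2],q[3],q[4],q[5]+k])
                         ~~~~~~~~~~~~^^^^^^^^^^^^^^^^^^^^^^^^^^^^^^^^^^^^^^^^^^^
  File "scipy/spatial/transform/_rotation.pyx", line 1413, in scipy.spatial.transform._rotation.Rotation.from_euler
ValueError: Expected axis specification to be a non-empty string of upto 3 characters, got ZYZYZ
```

```bash
sed -i "s/^def fkR.*/def fkR(q,k): return R.from_euler('ZYZ',[q[0],q[1]+q[2],q[3]])*R.from_euler('YZ',[q[4],q[5]+k])/" ik.py
cat > scan.py <<'E'
from ik import *
print('fit',g.round(4),k,abs(f.fun).max(),[round((fkR(q,k).inv()*R.from_quat(Q)).magnitude(),4) for q,p,Q in S], s['eef_pos'],s['qpos'].round(3))
R0=R.from_quat(s['tcp_rot']); c=R0.inv().apply([0,0,1]);
for psi in (45,60,75,90,105):
  for el in (0,-15):
    for b in (130,160,-130,-160):
      h=np.array([np.cos(np.radians(psi)),np.sin(np.radians(psi)),0]); e=np.radians(el); t=np.cos(e)*h+np.array([0,0,np.sin(e)])
      side=np.cross(t,[0,0,1]);side/=np.linalg.norm(side);up=np.cross(side,t); B=np.radians(b)
      X=np.sin(B)*side+np.cos(B)*up; M=R.from_matrix(np.c_[X,np.cross(t,X),t])
      q,cost=ik(np.array([.462,.2,.145]),M,s['qpos']+[.5,0,0,.2,0,.5 if b>0 else -.5])
      cw=M.apply(c)
      if cost<1e-6: print(psi,el,b,q.round(2),'c',cw.round(2),'tilt',round(np.degrees(np.arccos(cw[2]))),'rv/90deg',((M*R0.inv()).as_rotvec()/(np.pi/2)).round(3))
      else: print(psi,el,b,'no',round(cost,4))
E
python3 scan.py
```

```text
fit [0.4415 0.5641 0.1012 0.2188 0.2292] 1.5707963267948966 0.0033347436859966217 [0.0, 0.0001, 0.0] [ 0.61453221 -0.05001955  0.21630304] [-0.571  0.093  2.078  1.174  1.096 -0.424]
45 0 130 no 0.0312
45 0 160 no 0.0312
45 0 -130 no 0.1139
45 0 -160 no 0.2563
45 -15 130 no 0.0348
45 -15 160 no 0.0348
45 -15 -130 no 0.0435
45 -15 -160 no 0.1154
60 0 130 no 0.0003
60 0 160 no 0.0003
60 0 -130 no 0.087
60 0 -160 no 0.2859
60 -15 130 no 0.0009
60 -15 160 no 0.0009
60 -15 -130 no 0.0275
60 -15 -160 no 0.1528
75 0 130 [-0.31  0.29  2.37  1.53  1.59  1.19] c [ 0.49 -0.69 -0.53] tilt 122 rv/90deg [ 0.844  1.077 -0.217]
75 0 160 [-0.31  0.29  2.37  1.53  1.59  1.71] c [ 0.15 -0.6  -0.79] tilt 142 rv/90deg [ 0.902  1.377 -0.388]
75 0 -130 no 0.0891
75 0 -160 no 0.3366
75 -15 130 [-0.29  0.13  2.38  1.39  1.38  1.35] c [ 0.46 -0.81 -0.37] tilt 112 rv/90deg [ 0.725  1.046 -0.372]
75 -15 160 [-0.29  0.13  2.38  1.39  1.38  1.88] c [ 0.1  -0.78 -0.62] tilt 128 rv/90deg [ 0.813  1.306 -0.578]
75 -15 -130 no 0.0358
75 -15 -160 no 0.2073
90 0 130 [-0.28  0.38  2.23  1.33  1.71  1.22] c [ 0.65 -0.54 
[... 299 characters left out ...]
18 -0.265]
90 -15 160 [-0.27  0.24  2.24  1.2   1.52  1.86] c [ 0.3  -0.73 -0.62] tilt 128 rv/90deg [ 0.623  1.372 -0.501]
90 -15 -130 no 0.0477
90 -15 -160 no 0.2712
105 0 130 [-0.24  0.46  2.09  1.15  1.84  1.23] c [ 0.77 -0.35 -0.53] tilt 122 rv/90deg [ 0.532  1.248 -0.021]
105 0 160 [-0.24  0.46  2.09  1.15  1.84  1.75] c [ 0.43 -0.45 -0.79] tilt 142 rv/90deg [ 0.502  1.525 -0.26 ]
105 0 -130 no 0.098
105 0 -160 no 0.432
105 -15 130 [-0.22  0.34  2.1   1.03  1.66  1.31] c [ 0.8  -0.47 -0.37] tilt 112 rv/90deg [ 0.421  1.175 -0.156]
105 -15 160 [-0.22  0.34  2.1   1.03  1.66  1.83] c [ 0.48 -0.62 -0.62] tilt 128 rv/90deg [ 0.431  1.416 -0.419]
105 -15 -130 no 0.0642
105 -15 -160 no 0.3426
```

The IK fits within 3 mm and the pour pose is reachable with the tool near azimuth 100°. I'm carrying the upright cup over the case, clear of the lid.

```bash
python3 -m handwheel '[-0.133,0,0,0,0,0.076,-0.133,0,0,0,0,0.076,-0.133,0,0,0,0,0.076,-0.133,0,0,0,0,0.076,-0.133,0,0,0,0,0.076]'
python3 -m handwheel '[-0.133,0,0,0,0,0.076,-0.133,0,0,0,0,0.076,-0.133,0,0,0,0,0.076,0,0.12,0,0,0,0,0,0.24,0,0,0,0]'
python3 -m handwheel '[0,0.24,0,0,0,0,0,0.24,0,0,0,0,0,0.24,0,0,0,0,0,0.24,0,0,0,0,0,0.24,0,0,0,0]'
python3 -m handwheel '[0,0.1,0,0,0,0,0,0,0,0,0,0]'
python3 - <<'E'
from ik import *
R0=R.from_quat(s['tcp_rot']); c=R0.inv().apply([0,0,1]); print(s['eef_pos'],s['qpos'].round(2),R0.as_matrix()[:,2].round(2),'c',c.round(3))
im,d=imaging.read_camera('wrist'); cv2.imwrite('pics/w2.png',im)
p0=s['eef_pos']; pf=np.array([.455,.2,.165])
for psi,b in ((95,160),(100,160),(100,170)):
  t=np.array([np.cos(np.radians(psi)),np.sin(np.radians(psi)),0]); side=np.cross(t,[0,0,1]); B=np.radians(b); X=np.sin(B)*side+np.cos(B)*np.array([0,0,1])
  M=R.from_matrix(np.c_[X,np.cross(t,X),t]); rv=(M*R0.inv()).as_rotvec()
  print(psi,b,'rv units',(rv/(np.pi/2)).round(3),'shift',((pf-p0)/.15).round(3)); q=s['qpos']
  for a in (.25,.5,.75,1):
    Ma=R.from_rotvec(rv*a)*R0; q,co=ik(p0+(pf-p0)*a,Ma,q); cw=Ma.apply(c); print(a,q.round(2),round(co,6),'c',cw.round(2),'tilt',np.degrees(np.arccos(cw[2])).round())
E
```

```text
time: 7.95
eef_pos: [0.5135, -0.0501, 0.2136]
tcp_rot: [0.681, 0.555, 0.365, -0.309]
contact_force: [0.2, 0.4, -2.5]
opening: 0.784
finger_force: 45.1
time: 8.37
eef_pos: [0.4561, 0.0026, 0.2135]
tcp_rot: [0.575, 0.665, 0.306, -0.366]
contact_force: [0.7, 1.1, -1.0]
opening: 0.791
finger_force: 45.1
time: 8.78
eef_pos: [0.4549, 0.186, 0.2135]
tcp_rot: [0.573, 0.666, 0.306, -0.368]
contact_force: [1.4, -0.2, -2.0]
opening: 0.794
finger_force: 45.1
time: 8.95
eef_pos: [0.4538, 0.2021, 0.2134]
tcp_rot: [0.571, 0.667, 0.305, -0.369]
contact_force: [-0.7, -0.0, -1.6]
opening: 0.789
finger_force: 45.2
[0.45378187 0.20211141 0.21337866] [-0.19  0.04  2.14  0.91  1.5  -0.67] [-0.14  0.83 -0.54] c [ 0.84  -0.015 -0.542]
95 160 rv units [-0.128  1.71  -0.517] shift [ 0.008 -0.014 -0.323]
0.25 [-0.19  0.18  2.08  0.9   1.66 -0.06] 0.0 c [ 0.62 -0.02  0.78] tilt 39.0
0.5 [-0.2   0.29  2.06  0.98  1.78  0.54] 0.0 c [ 0.96 -0.16  0.23] tilt 77.0
0.75 [-0.24  0.36  2.11  1.11  1.82  1.15] 0.0 c [ 0.85 -0.36 -0.39] tilt 113.0
1 [-0.28  0.36  2.2   1.26  1.77  1.77] 0.0 c [ 0.35 -0.51 -0.78] tilt 142.0
100 160 rv units [-0.202  1.692 -0.5  ] shift [ 0.008 -0.014 -0.323]
0.25 [-0.18  0.17  2.07  0.88  1.65 -0.05] 0.0 c [0.62 0.01 0.79] tilt 38.0
0.5 [-0.19  0.3   2.04  0.93  1.78  0.55] 0.0 c [ 0.96 -0.11  0.24] tilt 76.0
0.75 [-0.22  0.37  2.07  1.06  1.84  1.16] 0.0 c [ 0.87 -0.3  -0.38] tilt 112.0
1 [-0.26  0.39  2.15  1.2   1.81  1.78] 0.0 c [ 0.39 -0.48 -0.78] tilt 142.0
100 170 rv units [-0.26   1.787 -0.531] shift [ 0.008 -0.014 -0.323]
0.25 [-0.17  0.18  2.06  0.86  1.66 -0.  ] 0.0 c [0.65 0.02 0.76] tilt 41.0
0.5 [-0.19  0.31  2.03  0.92  1.79  0.64] 0.0 c [ 0.98 -0.11  0.16] tilt 81.0
0.75 [-0.22  0.38  2.06  1.05  1.85  1.29] 0.0 c [ 0.82 -0.32 -0.47] tilt 118.0
1 [-0.26  0.39  2.15  1.2   1.81  1.95] 0.0 c [ 0.25 -0.51 -0.82] tilt 146.0
```

View pics/w2.png

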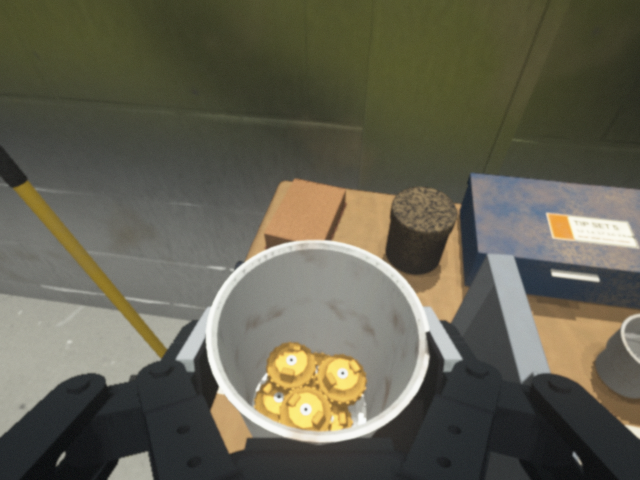

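The cup is firmly held at centre, with the brass caps inside at (310,385). Tipping it towards the lid, slower in the second part.

```bash
A='-0.008,0.068,-0.02'
python3 -m handwheel '[0,0,-0.05,-0.008,0.068,-0.02,0,0,-0.05,-0.008,0.068,-0.02,0,0,-0.05,-0.008,0.068,-0.02,0,0,-0.05,-0.008,0.068,-0.02,0,0,-0.05,-0.008,0.068,-0.02]'
python3 -m handwheel '[0,0,-0.05,-0.008,0.068,-0.02,0,0,-0.023,-0.008,0.068,-0.02,0,0,0,-0.008,0.068,-0.02,0,0,0,-0.008,0.068,-0.02,0,0,0,-0.008,0.068,-0.02]'
python3 -m handwheel '[0,0,0,-0.004,0.034,-0.01,0,0,0,-0.004,0.034,-0.01,0,0,0,-0.004,0.034,-0.01,0,0,0,-0.004,0.034,-0.01,0,0,0,-0.004,0.034,-0.01]'
python3 -m handwheel '[0,0,0,-0.004,0.034,-0.01,0,0,0,-0.004,0.034,-0.01,0,0,0,-0.004,0.034,-0.01,0,0,0,-0.004,0.034,-0.01,0,0,0,-0.004,0.034,-0.01]'
python3 -m handwheel '[0,0,0,-0.004,0.034,-0.01,0,0,0,-0.004,0.034,-0.01,0,0,0,-0.004,0.034,-0.01,0,0,0,-0.004,0.034,-0.01,0,0,0,-0.004,0.034,-0.01]'
python3 -m handwheel '[0,0,0,-0.004,0.034,-0.01,0,0,0,-0.004,0.034,-0.01,0,0,0,-0.004,0.034,-0.01,0,0,0,-0.004,0.034,-0.01,0,0,0,-0.004,0.034,-0.01]'
python3 -m handwheel '[0,0,0,-0.008,0.068,-0.02,0,0,0,-0.008,0.068,-0.02,0,0,0,-0.008,0.068,-0.02,0,0,0,-0.008,0.068,-0.02,0,0,0,-0.008,0.068,-0.02]'
python3 -m handwheel '[0,0,0,0,0,0,0,0,0,0,0,0,0,0,0,0,0,0,0,0,0,0,0,0,0,0,0,0,0,0]'
python3 - <<'E'
from h import *
s=ctrl.get_state(); print(s['qpos'].round(2))
a,_=imaging.read_camera('wrist'); b,_=imaging.read_camera('scene')
cv2.imwrite('pics/p1.png',np.hstack([cv2.resize(a,(400,300)),cv2.resize(b[150:350,220:487],(400,300))]))
E
```

```text
time: 9.42
eef_pos: [0.456, 0.1985, 0.1758]
tcp_rot: [0.695, 0.505, 0.15, -0.488]
contact_force: [0.5, -0.0, -1.2]
opening: 0.79
finger_force: 45.1
time: 9.83
eef_pos: [0.4561, 0.1984, 0.165]
tcp_rot: [0.762, 0.307, -0.016, -0.57]
contact_force: [1.0, 0.4, -1.1]
opening: 0.791
finger_force: 45.0
time: 10.25
eef_pos: [0.456, 0.1985, 0.165]
tcp_rot: [0.773, 0.199, -0.098, -0.594]
contact_force: [0.8, 0.0, -1.1]
opening: 0.791
finger_force: 45.0
time: 10.67
eef_pos: [0.456, 0.1985, 0.165]
tcp_rot: [0.769, 0.086, -0.18, -0.607]
contact_force: [0.1, 0.2, -1.2]
opening: 0.789
finger_force: 45.0
time: 11.08
eef_pos: [0.456, 0.1985, 0.1649]
tcp_rot: [0.75, -0.029, -0.258, -0.608]
contact_force: [0.5, -0.0, -1.0]
opening: 0.79
finger_force: 45.0
time: 11.5
eef_pos: [0.456, 0.1985, 0.1651]
tcp_rot: [0.717, -0.143, -0.331, -0.597]
contact_force: [-0.4, 0.1, -1.2]
opening: 0.787
finger_force: 45.2
time: 11.92
eef_pos: [0.4561, 0.1985, 0.1652]
tcp_rot: [0.607, -0.361, -0.457, -0.54]
contact_force: [0.6, -0.5, -0.4]
opening: 0.788
finger_force: 45.3
time: 12.33
eef_pos: [0.4555, 0.2001, 0.1654]
tcp_rot: [0.609, -0.358, -0.456, -0.541]
contact_force: [0.2, -1.0, -0.6]
opening: 0.79
finger_force: 45.3
[-0.26  0.41  2.13  1.21  1.81  1.8 ]
```

View pics/p1.png

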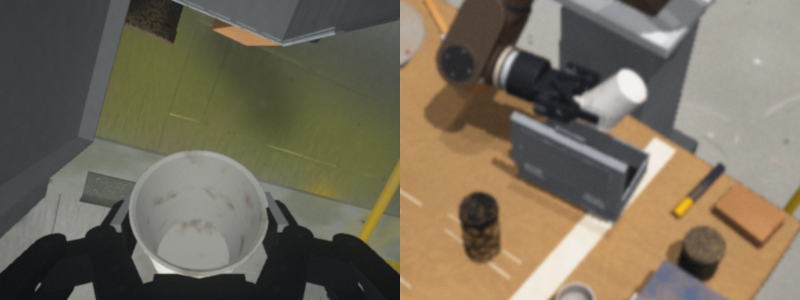

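The cup is empty: its inside is bare at (200,210), and the force has dropped by about 0.7 N. Reversing the tip, then heading back to the cup's old spot.

```bash

python3 -m handwheel '[0,0,0.065,0.008,-0.068,0.02,0,0,0.065,0.008,-0.068,0.02,0,0,0.065,0.008,-0.068,0.02,0,0,0.065,0.008,-0.068,0.02,0,0,0.065,0.008,-0.068,0.02]'
python3 -m handwheel '[0,0,0,0.008,-0.068,0.02,0,0,0,0.008,-0.068,0.02,0,0,0,0.008,-0.068,0.02,0,0,0,0.008,-0.068,0.02,0,0,0,0.008,-0.068,0.02]'
python3 -m handwheel '[0,0,0,0.008,-0.068,0.02,0,0,0,0.008,-0.068,0.02,0,0,0,0.008,-0.068,0.02,0,0,0,0.008,-0.068,0.02,0,0,0,0.008,-0.068,0.02]'
python3 -m handwheel '[0,0,0,0.008,-0.068,0.02,0,0,0,0.008,-0.068,0.02,0,0,0,0.008,-0.068,0.02,0,0,0,0.008,-0.068,0.02,0,0,0,0.008,-0.068,0.02]'
python3 -m handwheel '[0,0,0,0.008,-0.068,0.02,0,0,0,0.008,-0.068,0.02,0,0,0,0.008,-0.068,0.02,0,0,0,0.008,-0.068,0.02,0,0,0,0.008,-0.068,0.02]'
python3 -m handwheel '[0,-0.24,0,0,0,0,0,-0.24,0,0,0,0,0,-0.24,0,0,0,0,0,-0.24,0,0,0,0,0,-0.24,0,0,0,0]'
python3 -m handwheel '[0,-0.24,0,0,0,0,0,-0.24,0,0,0,0,0.133,0,0,0,0,-0.076,0.133,0,0,0,0,-0.076,0.133,0,0,0,0,-0.076]'
python3 -m handwheel '[0.133,0,0,0,0,-0.076,0.133,0,0,0,0,-0.076,0.133,0,0,0,0,-0.076,0.133,0,0,0,0,-0.076,0.133,0,0,0,0,-0.076]'
python3 -m handwheel '[0,0,0,0,0,0,0,0,0,0,0,0]'
python3 - <<'E'
from h import *
from scipy.spatial.transform import Rotation as R
s=ctrl.get_state(); M=R.from_quat(s['tcp_rot'])
print(s['eef_pos'],M.inv().apply([0,0,1]).round(3),'cup z now',M.apply([.84,-.015,-.542]).round(3),'rv fix to grasp',((R.from_quat([.813,.329,.443,-.187])*M.inv()).as_rotvec()/(np.pi/2)).round(3), 'shift', ((np.array([.6155,-.0492,.0680])-s['eef_pos'])/.15).round(3))
im,d=imaging.read_camera('top'); cv2.imwrite('pics/t2.png',cv2.resize(im[190:340,230:430],(800,600),interpolation=cv2.INTER_CUBIC))
E
```

```text
time: 12.85
eef_pos: [0.455, 0.2005, 0.2143]
tcp_rot: [0.717, -0.138, -0.331, -0.598]
contact_force: [-0.3, 0.4, -1.3]
opening: 0.786
finger_force: 45.2
time: 13.27
eef_pos: [0.455, 0.2005, 0.2139]
tcp_rot: [0.769, 0.091, -0.179, -0.607]
contact_force: [-1.2, -0.6, -0.5]
opening: 0.789
finger_force: 45.2
time: 13.68
eef_pos: [0.455, 0.2005, 0.214]
tcp_rot: [0.76, 0.313, -0.014, -0.57]
contact_force: [-0.0, 0.1, -0.2]
opening: 0.79
finger_force: 45.2
time: 14.1
eef_pos: [0.455, 0.2006, 0.2141]
tcp_rot: [0.692, 0.51, 0.152, -0.488]
contact_force: [-1.0, 0.0, -0.7]
opening: 0.787
finger_force: 45.3
time: 14.52
eef_pos: [0.4549, 0.2006, 0.2141]
tcp_rot: [0.57, 0.668, 0.307, -0.368]
contact_force: [-0.3, 0.2, 0.1]
opening: 0.793
finger_force: 45.3
time: 14.93
eef_pos: [0.4546, 0.0191, 0.2142]
tcp_rot: [0.571, 0.666, 0.306, -0.369]
contact_force: [1.2, 0.2, -1.0]
opening: 0.791
finger_force: 45.4
time: 15.35
eef_pos: [0.516, -0.0529, 0.2139]
tcp_rot: [0.683, 0.551, 0.368, -0.308]
contact_force: [-0.6, 0.9, -1.2]
opening: 0.793
finger_force: 45.3
time: 15.77
eef_pos: [0.6152, -0.0519, 0.2139]
tcp_rot: [0.815, 0.326, 0.442, -0.186]
contact_force: [-0.7, 0.4, 0.0]
opening: 0.793
finger_force: 45.3
time: 15.93
eef_pos: [0.614, -0.0504, 0.2139]
tcp_rot: [0.813, 0.331, 0.441, -0.188]
contact_force: [-0.2, 0.6, 0.3]
opening: 0.787
finger_force: 45.4
[ 0.61398484 -0.05044908  0.21385212] [ 0.841 -0.015 -0.541] cup z now [-0.001 -0.001  1.   ] rv fix to grasp [ 0.001 -0.003 -0.003] shift [ 0.01   0.008 -0.972]
```

View pics/t2.png

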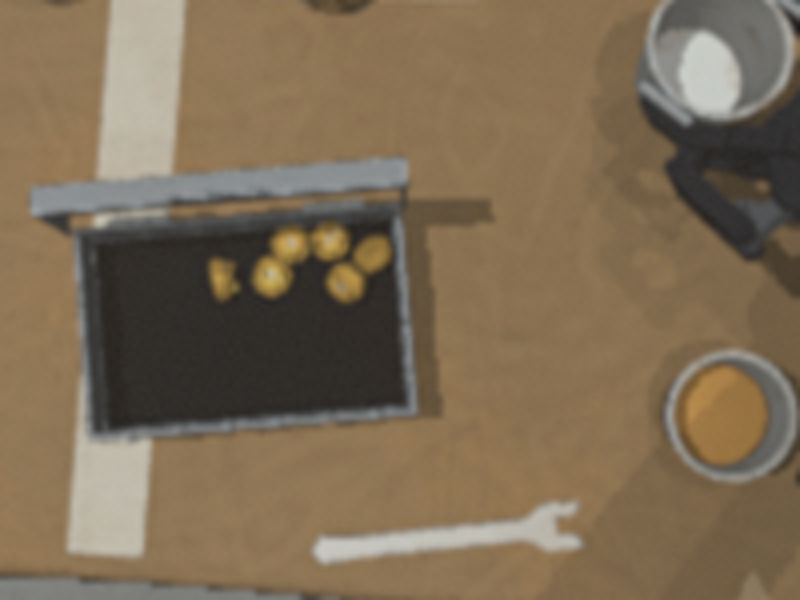

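All six caps lie in the case, at crop (220–375, 240–285), with the lid up and the cup empty. Setting the cup down.

```bash

python3 -m handwheel '[0.01,0.008,-0.2,0,0,0,0,0,-0.2,0,0,0,0,0,-0.2,0,0,0,0,0,-0.2,0,0,0,0,0,-0.1,0,0,0]'
python3 -m handwheel '[0,0,-0.05,0,0,0,0,0,-0.015,0,0,0,0,0,0,0,0,0,0,0,0,0,0,0]'
```

```text
time: 16.4
eef_pos: [0.6141, -0.05, 0.0751]
tcp_rot: [0.814, 0.329, 0.44, -0.189]
contact_force: [-0.6, -0.5, -0.8]
opening: 0.788
finger_force: 45.4
time: 16.73
eef_pos: [0.6169, -0.0511, 0.0707]
tcp_rot: [0.813, 0.329, 0.442, -0.187]
contact_force: [-0.1, 0.6, 0.0]
opening: 0.792
finger_force: 45.4
```

```bash

python3 -m handwheel '[0,0,-0.01,0,0,0,0,0,-0.01,0,0,0,0,0,0,0,0,0]'
python3 -m handwheel '[0,0,-0.006,0,0,0,0,0,0,0,0,0,0,0,0,0,0,0]'
```

```text
time: 16.98
eef_pos: [0.6165, -0.0506, 0.067]
tcp_rot: [0.814, 0.329, 0.441, -0.187]
contact_force: [-0.7, 0.1, -0.1]
opening: 0.785
finger_force: 45.4
time: 17.23
eef_pos: [0.6167, -0.0503, 0.0667]
tcp_rot: [0.813, 0.329, 0.442, -0.188]
contact_force: [-2.7, 0.8, 6.6]
opening: 0.793
finger_force: 45.6
```

Contact at 6.6 N. Releasing and backing out along the tool axis.

```bash

python3 -m handwheel '[0,0,0,0,0,0,0,0,0,0,0,0,0,0,0,0,0,0,0,0,0,0,0,0]' 1
python3 -m handwheel '[-0.06,-0.06,0.055,0,0,0,-0.1,-0.1,0.09,0,0,0,-0.12,-0.12,0.11,0,0,0,-0.14,-0.14,0.14,0,0,0,-0.14,-0.14,0.2,0,0,0]'
python3 -m handwheel '[0,0,0.25,0,0,0,0,0,0.25,0,0,0,0,0,0.25,-0.05,0.05,0,0,0,0,-0.05,0.05,0,0,0,0,-0.05,0.05,0]' 0
python3 -m handwheel '[0,0,0,-0.05,0.05,0,0,0,0,-0.05,0.05,0,0,0,0,-0.05,0.05,0,0,0,0,-0.05,0.05,0,0,0,0,-0.05,0.05,0]'
python3 - <<'E'
from ik import *
print(s['eef_pos'],s['qpos'].round(2),R.from_quat(s['tcp_rot']).as_matrix().round(2).tolist())
im,d=imaging.read_camera('top'); P=pts('top',d)
Q=P[185:245,365:425].reshape(-1,3); Q=Q[(Q[:,2]>.06)&(Q[:,2]<.1)]; print('cup rim',np.percentile(Q,[1,50,99],axis=0).round(3))
b,_=imaging.read_camera('scene'); cv2.imwrite('pics/s3.png',cv2.resize(b[150:350,170:450],(784,560)))
E
```

```text
time: 17.57
eef_pos: [0.6159, -0.0503, 0.0649]
tcp_rot: [0.814, 0.328, 0.441, -0.187]
contact_force: [-0.9, -0.4, -0.8]
opening: 0.999
finger_force: 0.0
time: 17.98
eef_pos: [0.5304, -0.1337, 0.1528]
tcp_rot: [0.814, 0.328, 0.44, -0.189]
contact_force: [-0.0, 0.2, 1.1]
opening: 1.0
finger_force: 0.0
time: 18.4
eef_pos: [0.5331, -0.1359, 0.2706]
tcp_rot: [0.877, 0.354, 0.301, -0.123]
contact_force: [0.5, 0.7, -0.3]
opening: 0.299
finger_force: 0.0
time: 18.82
eef_pos: [0.5325, -0.1343, 0.2674]
tcp_rot: [0.926, 0.374, 0.049, -0.02]
contact_force: [0.4, 0.4, -1.3]
opening: -0.001
finger_force: 0.0
[ 0.53249845 -0.13434585  0.26742782] [-0.47 -0.03  1.9   0.11  1.24  0.3 ] [[0.72, 0.69, 0.08], [0.69, -0.72, 0.07], [0.11, 0.0, -0.99]]
cup rim [[ 0.577 -0.09   0.061]
 [ 0.627 -0.063  0.08 ]
 [ 0.679 -0.014  0.086]]
```

View pics/s3.png

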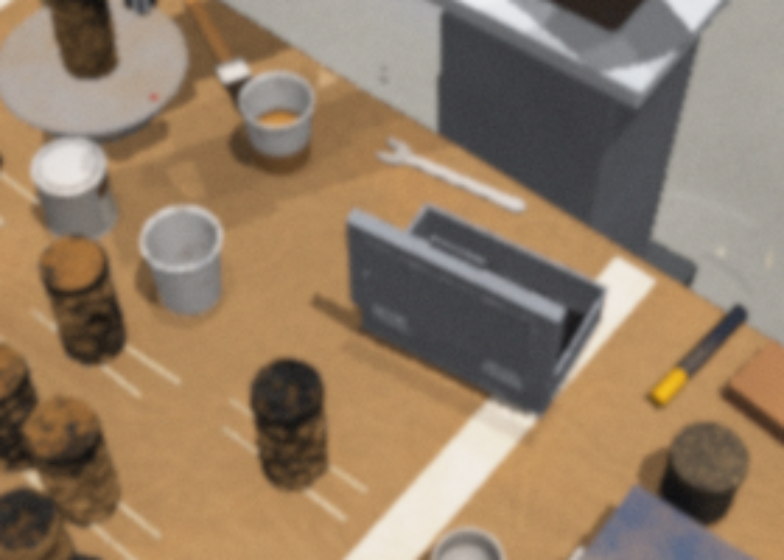

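The cup stands upright at crop (183,260), and the tin, ochre cup and pot are unmoved. Going behind the lid with closed fingers.

```bash

python3 -m handwheel '[0.05,0.245,0,-0.05,0.05,0,0.05,0.245,0,0,0,-0.061,0.05,0.245,0,0,0,-0.061,0.05,0.245,0,0,0,-0.061,0.05,0.245,0,0,0,-0.061]'
python3 -m handwheel '[0.05,0.245,0,0,0,-0.061,0.05,0.245,0,0,0,-0.061,0.05,0.245,0,0,0,-0.061,0.05,0.245,0,0,0,0,0,0,-0.1,0,0,0]'
python3 -m handwheel '[0,0,-0.18,0,0,0,0,0,-0.18,0,0,0,0,0,-0.18,0,0,0,0,0,0,0,0,0]'
python3 -c "
from ik import *
print(s['eef_pos'],s['qpos'].round(2),R.from_quat(s['tcp_rot']).as_matrix().round(2).tolist())"
```

```text
time: 19.33
eef_pos: [0.5695, 0.0508, 0.2659]
tcp_rot: [0.982, 0.188, -0.0, -0.001]
contact_force: [0.2, -0.0, 0.3]
opening: -0.001
finger_force: 0.0
time: 19.75
eef_pos: [0.6014, 0.202, 0.2543]
tcp_rot: [0.999, 0.051, 0.003, -0.003]
contact_force: [0.1, -0.3, 0.6]
opening: 0.002
finger_force: 0.0
time: 20.08
eef_pos: [0.5955, 0.1954, 0.1629]
tcp_rot: [0.999, 0.048, -0.007, -0.0]
contact_force: [-0.9, -0.6, -0.5]
opening: 0.001
finger_force: 0.0
[0.59550639 0.19537042 0.1628535 ] [0.15 0.27 1.76 0.   1.12 1.63] [[1.0, 0.1, -0.01], [0.1, -1.0, -0.0], [-0.01, -0.0, -1.0]]
```

```bash

python3 -m handwheel '[-0.14,-0.014,0,0,0,0,-0.14,-0.014,0,0,0,0,-0.067,-0.007,-0.006,0,0,0,-0.067,-0.007,-0.006,0,0,0,-0.064,-0.006,-0.018,0,0,0]'
python3 -m handwheel '[-0.064,-0.006,-0.018,0,0,0,-0.06,-0.006,-0.031,0,0,0,-0.06,-0.006,-0.031,0,0,0,-0.052,-0.005,-0.042,0,0,0,-0.052,-0.005,-0.042,0,0,0]'
python3 -m handwheel '[-0.043,-0.004,-0.052,0,0,0,-0.043,-0.004,-0.052,0,0,0,-0.032,-0.003,-0.058,0,0,0,-0.032,-0.003,-0.058,0,0,0,0,0,0,0,0,0]'
```

```text
time: 20.5
eef_pos: [0.5289, 0.1891, 0.168]
tcp_rot: [0.999, 0.048, 0.002, -0.0]
contact_force: [1.2, 0.3, 2.4]
opening: -0.002
finger_force: 1.1
time: 20.92
eef_pos: [0.4841, 0.1852, 0.141]
tcp_rot: [0.999, 0.048, -0.0, -0.0]
contact_force: [1.0, 0.5, 0.1]
opening: -0.0
finger_force: 0.8
time: 21.33
eef_pos: [0.4599, 0.1828, 0.1057]
tcp_rot: [0.999, 0.048, -0.003, 0.0]
contact_force: [0.5, -0.7, -0.1]
opening: -0.001
finger_force: 0.0
```

Contact was light all the way down. Now pressing it down gradually.

```bash

python3 -m handwheel '[-0.02,-0.002,-0.065,0,0,0,-0.018,-0.002,-0.065,0,0,0,0,0,-0.03,0,0,0,0,0,-0.03,0,0,0,0,0,0,0,0,0]'
python3 -m handwheel '[0,0,-0.02,0,0,0,0,0,-0.02,0,0,0,0,0,0,0,0,0]'
```

```text
time: 21.75
eef_pos: [0.4568, 0.1825, 0.08]
tcp_rot: [0.999, 0.048, -0.001, 0.0]
contact_force: [0.1, -0.4, 0.4]
opening: 0.001
finger_force: 0.0
time: 22.0
eef_pos: [0.4574, 0.1827, 0.0793]
tcp_rot: [0.999, 0.049, -0.002, 0.001]
contact_force: [-15.7, -4.1, 36.0]
opening: 0.003
finger_force: 17.7
```

It meets a hard stop at 36 N with the tip at about 60 mm, so the lid should be shut. Lifting away to check.

```bash

python3 -m handwheel '[0,0,0.1,0,0,0,0,0,0.25,0,0,0,0,0,0.25,0,0,0,0,0,0.25,0,0,0,0,0,0.25,0,0,0]'
python3 -m handwheel '[0.05,-0.25,0,0,0,0,0.05,-0.25,0,0,0,0,0.05,-0.25,0,0,0,0,0.05,-0.25,0,0,0,0,0,-0.25,0,0,0,0]'
python3 -m handwheel '[0,-0.25,0,0,0,0,0,-0.25,0,0,0,0,0,-0.25,0,0,0,0,0,-0.25,0,0,0,0,0,-0.25,0,0,0,0]'
python3 - <<'E'
from h import *
im,d=imaging.read_camera('top'); P=pts('top',d)
Q=P[235:305,240:340].reshape(-1,3); Q=Q[(Q[:,2]>.05)&(Q[:,2]<.2)]; A=np.c_[Q[:,:2],np.ones(len(Q))]; w=np.ones(len(Q),bool)
for _ in range(6): s=np.linalg.lstsq(A[w],Q[w,2],rcond=None)[0]; w=abs(A@s-Q[:,2])<.004
print('lid tilt',-(s[0]*.995+s[1]*.1),'z centre',s@[.484,.187,1],len(Q))
for n,(u0,u1,v0,v1) in dict(cup=(368,428,185,245),ochre=(390,436,268,318),tin=(440,482,196,242),pot=(165,206,232,272)).items():
    Q=P[v0:v1,u0:u1].reshape(-1,3); Q=Q[(Q[:,2]>.055)&(Q[:,2]<.1)]; print(n,np.percentile(Q,[1,99],axis=0).round(3).tolist())
b,_=imaging.read_camera('scene'); cv2.imwrite('pics/end.png',np.hstack([cv2.resize(im[180:330,160:480],(400,188)),cv2.resize(b[150:300,160:480],(400,188))]))
E
```

```text
time: 22.42
eef_pos: [0.4565, 0.1824, 0.2403]
tcp_rot: [0.999, 0.048, -0.0, 0.0]
contact_force: [0.4, 0.2, 0.3]
opening: 0.002
finger_force: 0.0
time: 22.83
eef_pos: [0.4875, -0.0068, 0.239]
tcp_rot: [0.999, 0.048, 0.001, 0.0]
contact_force: [0.3, -0.3, -0.3]
opening: 0.003
finger_force: 0.0
time: 23.25
eef_pos: [0.4865, -0.1944, 0.2386]
tcp_rot: [0.999, 0.048, 0.0, -0.0]
contact_force: [0.8, 0.2, -0.7]
opening: -0.001
finger_force: 0.0
lid tilt -0.001457375485973752 z centre 0.06135341953613013 4683
cup [[0.577, -0.091, 0.055], [0.679, -0.014, 0.086]]
ochre [[0.401, -0.116, 0.055], [0.469, -0.048, 0.086]]
tin [[0.575, -0.22, 0.058], [0.638, -0.156, 0.081]]
pot [[0.488, 0.397, 0.059], [0.548, 0.456, 0.075]]
```

View pics/end.png

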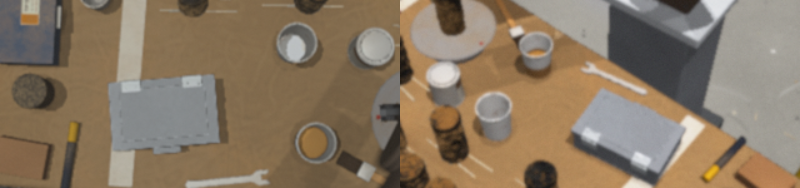

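The lid is shut (tilt under 0.002 rad, top at 61 mm), the cup stands upright, and the tin, pot and other cup haven't moved. Handing in.

```bash
python3 -c "
from plant import ctrl
print(ctrl.sign_off())"
```

```text
the job is handed in; nothing more can be done
None
```

Job handed in (no verdict shown): all six caps are in the case with its lid pressed shut, the empty cup stands upright on the table, and the paint tin, pigment pot and other mixing cup were not moved.

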